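Feed a bronze ring blank through a guide lane with a push stick

TASK

Take the narrow wooden push stick and use it to push the short bronze ring along its lane of the two-lane feed fixture, under the guard bridge, until it rests fully home against the end stop. Push it only with the stick, not with the gripper, and leave the tall bronze bush standing where it is in the other lane. Then let go of the stick and leave it lying still; it may stay in the lane.

Things in the scene. Friction and masses are not known exactly. Their poses are not given: they have to be found in the camera images.
- fixture: Fixed steel two-lane feed fixture. Origin on the bench, mid rails, between lanes; +x = feed direction, z up (mm). Base plate x -170 to 105, top (lane floor) z 8. Rails 10 wide, tops z 30, x -100 (open mouths) to 100, at y -56, 0, 56: lanes 46 wide, centred y -28 and 28. End stop face x 95, top z 40. Guard bridge over both lanes x -15 to 25, underside z 43, top z 49.
- ring: Short bronze ring, outer diameter 40 mm, bore 22, 25 mm tall, about 190 g, standing bore upright near the mouth of one lane (either one), its centre at fixture x -70 to -40 mm. Origin: centre of its underside. Home against the end stop, its centre is at fixture x = 75 mm.
- bush: Tall bronze bush, outer diameter 40 mm, 48 mm tall (too tall for the guard bridge), about 360 g, standing near the mouth of the other lane, at fixture x -70 to -40 mm. Origin: centre of its underside. To be left alone.
- stick: Loose wooden push stick, about 125 g: bar 210 x 26 x 20 mm. Origin: centre of its underside; +x to the nose (flat pushing end, x = 105 mm), z up. Handle block on top, gripped across its 26 mm (y): 34 mm long in x, centred at x = -75 mm, from z 20 to 85 mm. A look-alike with the same handle but a bar 64 mm wide, too wide for the lanes, lies about 140 mm beside it.
There are look-alikes about, which are no part of the job. There is more than one size of the stick; the one meant has the size given above. What is shaped like the ring but grey is not meant.

How it is judged:
By the outcome, as a careful person would: the job done as asked, in the order asked, and still so for the second after the job is handed in, with the robot touching nothing.
It also fails if it takes over 38 s, if anything falls off the work surface, if the arm or the gripper's body presses on something with over 40 N, if the wrist force passes 120 N, or if a joint passes its speed limit or range.

ROBOT

A 6-joint arm with a two-finger parallel gripper is mounted at the origin on the work surface. World frame = base frame: x ahead of the robot, y to its left, z up, the work surface at z = 0. Lengths are in m, angles in rad, forces in N, time in s.
With the tool pointing down it reaches from about 0.425 to 0.95 m from the base axis. Payload 3.5 kg.
Tool frame: the origin (TCP) lies at the very end of the fingers, on their centre line; the grasp point (between the pads) lies behind it (ctrl.grasp_offset is the z of the grasp point in the tool frame, in m); z points along the fingers, x is the direction in which the jaws open and shut, and the axes are right-handed (so a half turn about z gives the same grasp; the last joint's range is limited). The gripper opens to 85 mm and grips with 20 to 120 N. Pads are 22 mm wide; open, the fingers measure 114 mm over their backs; the gripper's body (76 mm by 85 mm) begins 54 mm behind the grasp point. The pads swing forward as they close: fully open they stand 13 mm farther back than shut.
Start: joints at [1.005, 0.286, 1.577, -0, 1.279, -0.15], TCP at [0.273, 0.617, 0.231] pointing down, gripper open.
Joint ranges: [-2.77, 2.77], [-0.9, 2.22], [0.21, 2.48], [-1.53, 4.67], [0.24, 2.81], [-2.84, 2.84]. Speed limits (rad/s): [2.79, 2.79, 3.14, 3.14, 3.14, 3.14].

INTERFACE

Orientations are given as a unit quaternion [x, y, z, w].
In Python, from plant import ctrl gives the robot as it stands.
- The arm moves only by the shell command python3 -m jog 'ROWS' [FORCE]. ROWS is JSON, a list of rows, each an object with "grip": the closure, from 0 (fully open) to 1 (shut); "xyz": the shift along the tool's x, y, z in m, a list of three; "dr": the turn, a rotation vector about the tool's x, y, z in rad, a list of three. A call has 1 to 12 rows; each row is the pose to reach, as a shift and turn from the pose commanded when the call began, along the tool's axes at that moment; what a row does not reach only later rows make up. A row lasts 1/12 s, in which the tool goes at most 41.7 mm and 7.16 degrees, less where a joint would pass 70% of its speed; a pose out of reach is approached as far as the arm can. A call with a gripper value outside its range is refused whole. The fingers move at their own pace and stop on an object; FORCE is the grip in N (left out, the last holds). Time passes only in rows, so rows that repeat a pose let the fingers close. It gives the time, the measured TCP pose, the force and the opening at its end, in the units of the state.
- ctrl.get_state(): the state, without advancing time (a new reading comes with each control period).
- ctrl.read_camera(name): name is "scene" or "side" or "wrist"; returns the picture (400x640x3 uint8, red, green, blue); there is no depth.
- ctrl.get_calibration(name): a dict with "mtx" (3x3 intrinsics, pixels), "R" (3x3) and "t" (3): a world point X has camera coordinates R X + t; the wrist camera has in their place "hand_eye" (4x4, takes a point from camera to tool coordinates, whose origin is the TCP and whose axes are the tool frame's). Camera axes: x right, y down, z forward; pixel columns grow to the right and rows downward; lengths in m; the calibration is good to about 2 mm. A picture is of the moment at which its call begins: read the wrist's pose just before it. get_calibration takes no time and is no camera call.
- ctrl.sign_off(): hands the job in, once; it reports no verdict.
The state is a dict: "time": time; "qpos": joint angles; "dq": joint speeds; "joint_efforts": joint torques, N m; "eef_pos": TCP position; "tcp_rot": TCP orientation; "contact_force": force on the tool from outside, world axes, zero at the start; "wrist_torque": the same for the moment, N m; "opening": opening from 0.0 (shut) to 1.0 (fully open).
Only numpy, scipy, OpenCV 4.12 (cv2) and the standard library are available. Lean on these libraries where they do the work, as an engineer would, in place of code of your own. Each camera call takes 0.05 s, during which the arm holds its last target.

## Working session

There is one attempt and no reset: what is moved stays moved. The work goes in short steps, Python scripts to look and compute and a shell command to move; the robot and the scene stay as the last step left them, time stands still between calls to the robot, and variables do not carry over. Pictures are saved under pics/ and viewed, and the job is handed in when it is done.

```bash
mkdir -p pics; ls
python3 - <<'E'
from plant import ctrl
import cv2
s=ctrl.get_state(); print({k:(v if not hasattr(v,'round') else v) for k,v in s.items()}); print(ctrl.grasp_offset)
for n in ["scene","side","wrist"]:
    im=ctrl.read_camera(n); cv2.imwrite(f"pics/{n}0.png",im[:,:,::-1])
    print(n,ctrl.get_calibration(n))
E
```

```text
pics
{'time': 0.0, 'qpos': array([ 1.00500375e+00,  2.87173733e-01,  1.57814779e+00,  7.35448292e-06,
        1.27860433e+00, -1.49997813e-01]), 'dq': array([-2.20878533e-04, -2.25818661e-04,  8.85138466e-04,  8.89793292e-05,
        1.68524364e-03, -1.51608461e-03]), 'joint_efforts': array([ 2.29833444e-03, -4.05966568e+01, -2.92635047e+01, -9.49661376e-05,
        5.76973718e-03,  6.55039628e-06]), 'eef_pos': array([0.27226416, 0.61694942, 0.22995761]), 'tcp_rot': array([ 8.37829677e-01,  5.45930464e-01, -1.06306938e-03,  4.80468514e-04]), 'contact_force': array([ 0.24583012, -0.02483152,  0.2306544 ]), 'wrist_torque': array([-0.06173258,  0.02157026, -0.00424383]), 'opening': 1.0021614778787657}
-0.0187
scene {'mtx': array([[375.62727092,   0.        , 318.44549401],
       [  0.        , 375.62727092, 194.47687049],
       [  0.        ,   0.        ,   1.        ]]), 'R': array([[ 0.63641274,  0.77122639, -0.01373605],
       [ 0.5482218 , -0.464774  , -0.69529705],
       [-0.54261559,  0.4349655 , -0.71859121]]), 't': array([-0.28019639, -0.24686049,  1.07807103])}
side {'mtx'
[... 183 characters left out ...]
-0.15561054, -0.00454858],
       [-0.1170385 , -0.72305433, -0.68080425],
       [ 0.10265144,  0.67303625, -0.73245129]]), 't': array([-0.50119334,  0.03689467,  0.84926631])}
wrist {'mtx': array([[324.93736972,   0.        , 321.41285276],
       [  0.        , 324.93736972, 197.25870667],
       [  0.        ,   0.        ,   1.        ]]), 'hand_eye': array([[ 9.99999529e-01,  8.02500857e-04,  5.45144251e-04,
        -1.35863726e-03],
       [-9.25088914e-04,  9.58035880e-01,  2.86646816e-01,
        -7.45297136e-02],
       [-2.92233437e-04, -2.86647185e-01,  9.58036171e-01,
        -1.43627874e-01],
       [ 0.00000000e+00,  0.00000000e+00,  0.00000000e+00,
         1.00000000e+00]])}
```

View pics/scene0.png

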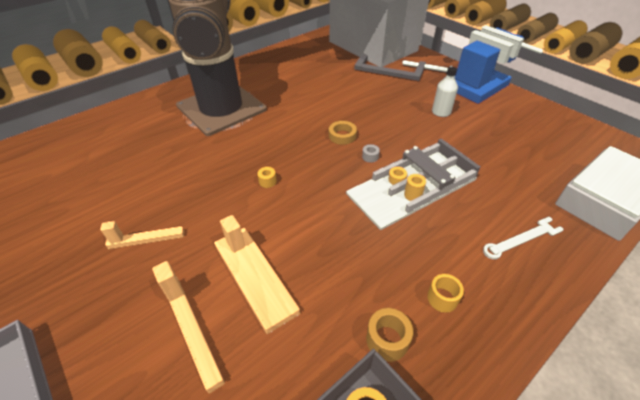

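View pics/side0.png

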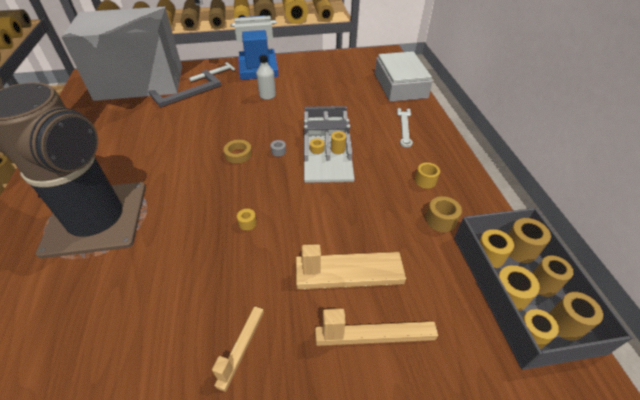

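View pics/wrist0.png

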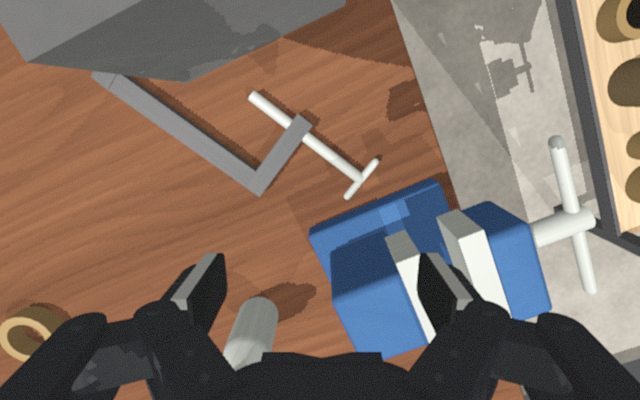

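```bash
cat > h.py <<'E'
import numpy as np, cv2
from plant import ctrl
def ray(n,uv,T=None):
    c=ctrl.get_calibration(n); K=c['mtx']
    d=np.linalg.inv(K)@np.array([uv[0],uv[1],1.])
    if n=='wrist':
        M=T@c['hand_eye']; return M[:3,3], M[:3,:3]@d
    return -c['R'].T@c['t'], c['R'].T@d
def onz(n,uv,z,T=None):
    o,d=ray(n,uv,T); return o+d*(z-o[2])/d[2]
def proj(n,X,T=None):
    c=ctrl.get_calibration(n)
    if n=='wrist':
        M=np.linalg.inv(T@c['hand_eye']); Y=M[:3,:3]@X+M[:3,3]
    else: Y=c['R']@X+c['t']
    p=c['mtx']@Y; return p[:2]/p[2]
def toolT():
    from scipy.spatial.transform import Rotation as R
    s=ctrl.get_state(); T=np.eye(4); T[:3,:3]=R.from_quat(s['tcp_rot']).as_matrix(); T[:3,3]=s['eef_pos']; return T
E
python3 - <<'E'
import cv2
a=cv2.imread('pics/scene0.png'); b=cv2.imread('pics/side0.png')
cv2.imwrite('pics/z1.png',cv2.resize(a[135:230,340:490],None,fx=5,fy=5,interpolation=cv2.INTER_CUBIC))
cv2.imwrite('pics/z2.png',cv2.resize(b[100:190,280:380],None,fx=6,fy=6,interpolation=cv2.INTER_CUBIC))
cv2.imwrite('pics/z3.png',cv2.resize(b[240:390,205:445],None,fx=3.3,fy=3.3,interpolation=cv2.INTER_CUBIC))
cv2.imwrite('pics/z4.png',cv2.resize(a[210:395,95:305],None,fx=3.2,fy=3.2,interpolation=cv2.INTER_CUBIC))
E
```

```text
(no output)
```

View pics/z1.png

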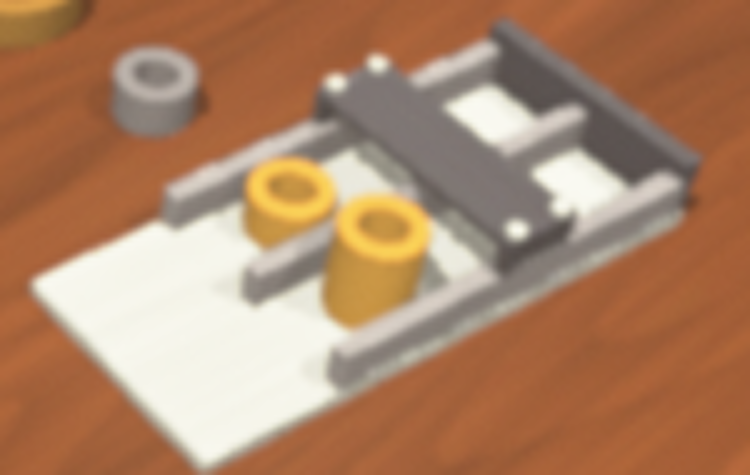

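View pics/z2.png

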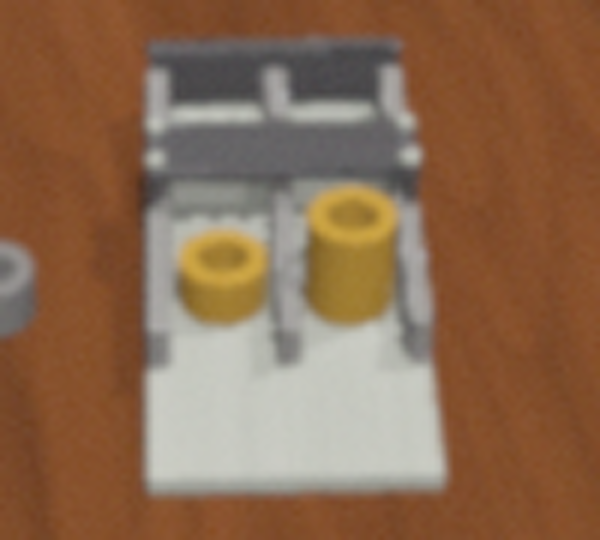

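View pics/z3.png

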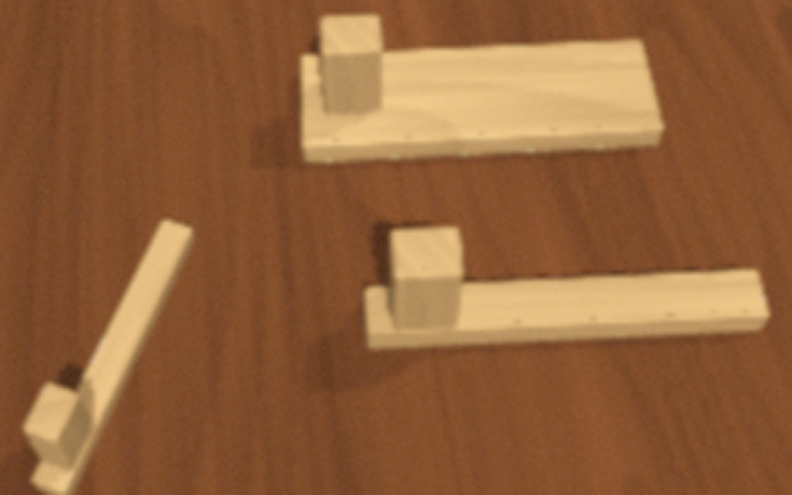

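View pics/z4.png

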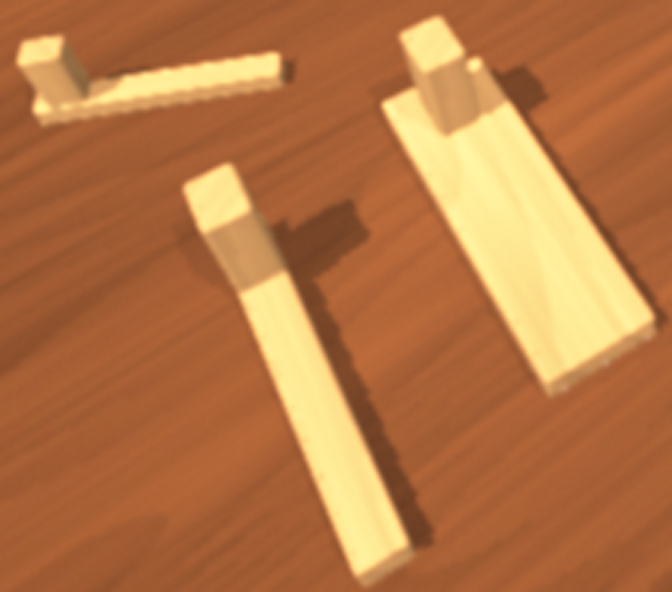

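Run:
```python
from h import *
from scipy.optimize import least_squares
def up(p,f,o): return [o[0]+(p[0]+.5)/f-.5,o[1]+(p[1]+.5)/f-.5]
z1=lambda *p:up(p,5,(340,135)); z2=lambda *p:up(p,6,(280,100)); z3=lambda *p:up(p,3.3,(205,240)); z4=lambda *p:up(p,3.2,(95,210))
# fixture correspondences
C=[('side',z2(150,487),(-170,61,8)),('side',z2(443,487),(-170,-61,8)),
('side',z2(158,332),(-100,56,30)),('side',z2(286,332),(-100,0,30)),('side',z2(418,332),(-100,-56,30)),
('scene',z1(33,287),(-170,61,8)),('scene',z1(205,465),(-170,-61,8)),
('scene',z1(175,192),(-100,56,30)),('scene',z1(254,270),(-100,0,30)),('scene',z1(342,350),(-100,-56,30))]
def W(p,f):
    c,s=np.cos(p[2]),np.sin(p[2]); f=np.array(f)/1000
    return np.array([p[0]+c*f[0]-s*f[1],p[1]+s*f[0]+c*f[1],f[2]])
for sel in (['side'],['scene'],['side','scene']):
    cc=[c for c in C if c[0] in sel]
    r=least_squares(lambda p:np.concatenate([proj(n,W(p,f))-uv for n,uv,f in cc]),[.5,.5,1.57])
    print(sel,r.x,np.abs(r.fun).round(1))
p=r.x
def inv(X):
    d=X[:2]-p[:2];c,s=np.cos(p[2]),np.sin(p[2]);return np.array([c*d[0]+s*d[1],-s*d[0]+c*d[1]])*1000
for nm,z,a,b in (('ring',.033,z2(224,258),z1(291,188)),('bush',.056,z2(352,214),z1(383,225))):
    for n,uv in (('side',a),('scene',b)):
        X=onz(n,uv,z); print(nm,n,X,inv(X))
print('handle side',[onz('side',z3(*q),.085)[:2].round(4) for q in [(390,230),(458,228),(463,262),(392,266)]])
print('handle scene',[onz('scene',z4(*q),.085)[:2].round(4) for q in [(183,188),(233,164),(251,207),(204,232)]])
print('nose side',[onz('side',z3(*q),.02)[:2].round(4) for q in [(758,270),(768,317)]])
print('nose scene',[onz('scene',z4(*q),.02)[:2].round(4) for q in [(355,573),(412,547)]])
print('tail side',[onz('side',z3(*q),.02)[:2].round(4) for q in [(366,287),(368,332)]])
print('small side len',[onz('side',z3(*q),.015)[:2].round(4) for q in [(178,225),(50,480)]])
```

```text
['side'] [0.56689405 0.19962595 1.43111965] [0.7 0.  0.1 0.7 0.1 0.6 0.5 0.2 0.4 0.1]
['scene'] [0.56808818 0.20407998 1.43362558] [0.3 0.8 0.5 0.  0.4 0.5 0.1 0.  0.2 0.3]
['side', 'scene'] [0.56778565 0.20285022 1.4333842 ] [0.3 0.9 0.1 1.7 0.1 0.3 0.7 0.6 0.6 0.9 0.2 0.7 0.1 0.2 0.9 0.7 0.6 0.2
 0.8 0.5]
ring side [0.53321002 0.15211796 0.033     ] [-54.99022432  27.3004034 ]
ring scene [0.53183927 0.15302674 0.033     ] [-54.27776758  28.78270895]
bush side [0.5879358  0.14416809 0.056     ] [-55.36881071 -27.9985006 ]
bush scene [0.58684335 0.1439297  0.056     ] [-55.75459449 -26.94900243]
handle side [array([ 0.4645, -0.3432]), array([ 0.4976, -0.3474]), array([ 0.4964, -0.3651]), array([ 0.4623, -0.3617])]
handle scene [array([ 0.4646, -0.3667]), array([ 0.4672, -0.3412]), array([ 0.4972, -0.345 ]), array([ 0.4956, -0.3688])]
nose side [array([ 0.6606, -0.3644]), array([ 0.6563, -0.3897])]
nose scene [array([ 0.6558, -0.3876]), array([ 0.6625, -0.3623])]
tail side [array([ 0.4525, -0.3408]), array([ 0.4498, -0.3648])]
small side len [array([ 0.3556, -0.2867]), array([ 0.2879, -0.4101])]
```

```bash
cat >> h.py <<'E'
def go(pos,yaw,tcmd=None):
    """print tool-frame shift and rotvec to reach TCP pos pointing straight down with tool x at yaw"""
    from scipy.spatial.transform import Rotation as R
    T=toolT() if tcmd is None else tcmd
    c,s=np.cos(yaw),np.sin(yaw)
    Rg=np.array([[c,s,0],[s,-c,0],[0,0,-1]])
    print('xyz',(T[:3,:3].T@(np.array(pos)-T[:3,3])).round(4),'dr',R.from_matrix(T[:3,:3].T@Rg).as_rotvec().round(4))
E
python3 -c "
from h import *
go((.50,.13,.231),1.155-1.42)"
```

```text
xyz [-3.536e-01  4.050e-01 -2.000e-04] dr [1.10e-03 1.70e-03 1.42e+00]
```

```bash
python3 -m jog '[{"grip":0,"xyz":[-0.354,0.405,0],"dr":[0,0,1.42]},{"grip":0,"xyz":[-0.354,0.405,0],"dr":[0,0,1.42]},{"grip":0,"xyz":[-0.354,0.405,0],"dr":[0,0,1.42]},{"grip":0,"xyz":[-0.354,0.405,0],"dr":[0,0,1.42]},{"grip":0,"xyz":[-0.354,0.405,0],"dr":[0,0,1.42]},{"grip":0,"xyz":[-0.354,0.405,0],"dr":[0,0,1.42]},{"grip":0,"xyz":[-0.354,0.405,0],"dr":[0,0,1.42]},{"grip":0,"xyz":[-0.354,0.405,0],"dr":[0,0,1.42]},{"grip":0,"xyz":[-0.354,0.405,0],"dr":[0,0,1.42]},{"grip":0,"xyz":[-0.354,0.405,0],"dr":[0,0,1.42]},{"grip":0,"xyz":[-0.354,0.405,0],"dr":[0,0,1.42]},{"grip":0,"xyz":[-0.354,0.405,0],"dr":[0,0,1.42]}]' 60
python3 -c "
from h import *
print(ctrl.get_state()['qpos'])
go((.481,-.3555,.18),-1.686)"
```

```text
time: 1.15
eef_pos: [0.4843, 0.1624, 0.2313]
tcp_rot: [0.991, -0.135, 0.0, -0.0]
contact_force: [-0.2, -0.2, 0.1]
opening: 1.004
[ 1.24770320e-01 -8.05188136e-02  1.97442479e+00  7.04121287e-05
  1.24757044e+00  3.94701517e-01]
xyz [0.135  0.5001 0.0512] dr [-1.000e-04  0.000e+00  1.416e+00]
```

```bash
python3 -m jog '[{"grip":0,"xyz":[0.135,0.5,0.05],"dr":[0,0,1.416]},{"grip":0,"xyz":[0.135,0.5,0.05],"dr":[0,0,1.416]},{"grip":0,"xyz":[0.135,0.5,0.05],"dr":[0,0,1.416]},{"grip":0,"xyz":[0.135,0.5,0.05],"dr":[0,0,1.416]},{"grip":0,"xyz":[0.135,0.5,0.05],"dr":[0,0,1.416]},{"grip":0,"xyz":[0.135,0.5,0.05],"dr":[0,0,1.416]},{"grip":0,"xyz":[0.135,0.5,0.05],"dr":[0,0,1.416]},{"grip":0,"xyz":[0.135,0.5,0.05],"dr":[0,0,1.416]},{"grip":0,"xyz":[0.135,0.5,0.05],"dr":[0,0,1.416]},{"grip":0,"xyz":[0.135,0.5,0.05],"dr":[0,0,1.416]},{"grip":0,"xyz":[0.135,0.5,0.05],"dr":[0,0,1.416]},{"grip":0,"xyz":[0.135,0.5,0.05],"dr":[0,0,1.416]}]'
python3 -c "
from h import *
go((.481,-.3555,.18),-1.686)"
```

```text
time: 2.15
eef_pos: [0.4828, -0.3352, 0.1828]
tcp_rot: [-0.665, 0.747, 0.0, 0.0]
contact_force: [1.6, 0.4, 0.1]
opening: 0.999
xyz [ 0.0203 -0.0005  0.0028] dr [ 0.0002  0.0004 -0.0004]
```

```bash
python3 -m jog '[{"grip":0,"xyz":[0.018,0,0.003],"dr":[0,0,0]},{"grip":0,"xyz":[0.018,0,0.003],"dr":[0,0,0]},{"grip":0,"xyz":[0.018,0,0.003],"dr":[0,0,0]}]'
python3 - <<'E'
from h import *
T=toolT(); print(T[:3,3]); im=ctrl.read_camera('wrist'); cv2.imwrite('pics/w1.png',im[:,:,::-1]); np.save('T1.npy',T)
E
```

```text
time: 2.4
eef_pos: [0.4809, -0.3512, 0.1794]
tcp_rot: [-0.667, 0.745, 0.001, 0.0]
contact_force: [0.2, 1.1, -0.2]
opening: 0.997
[ 0.48086271 -0.35122242  0.17940102]
```

View pics/w1.png

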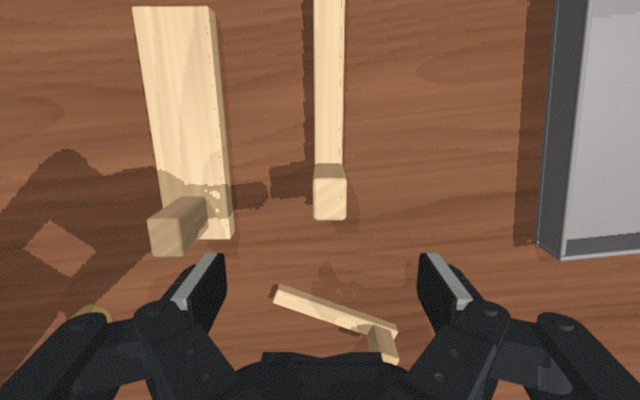

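Run:
```python
from h import *
im=cv2.imread('pics/w1.png'); cv2.imwrite('pics/w1z.png',cv2.resize(im[:240,270:390],None,fx=4.9/2,fy=4.9/2,interpolation=cv2.INTER_CUBIC)); 
T=np.load('T1.npy')
for q in [(313,181),(346,179),(347,218),(314,219)]: print(onz('wrist',q,.085,T)[:2].round(4))
for q in [(313,60),(344,60),(314,140),(343,140)]: print('bar',onz('wrist',q,.02,T)[:2].round(4))
```

```text
[ 0.494 -0.347]
[ 0.4928 -0.3718]
[ 0.4616 -0.3698]
[ 0.4636 -0.3441]
bar [ 0.585 -0.356]
bar [ 0.582  -0.3826]
bar [ 0.5168 -0.3488]
bar [ 0.5139 -0.3755]
```

View pics/w1z.png

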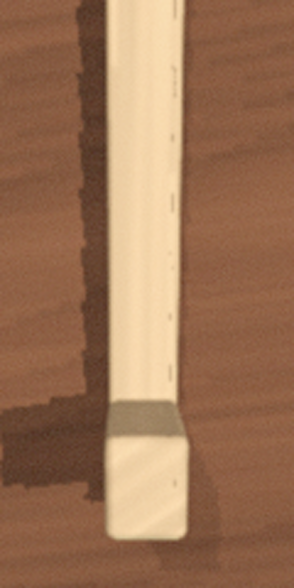

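```bash
python3 -c "
from h import *
print(toolT()[:3,3])
go((.4795,-.357,.036),-1.68)"
```

```text
[ 0.48119019 -0.35021059  0.17970452]
xyz [0.0072 0.0008 0.1437] dr [ 0.0011  0.0016 -0.0007]
```

```bash
python3 -m jog '[{"grip":0,"xyz":[0.007,0.001,0.04],"dr":[0,0,0]},{"grip":0,"xyz":[0.007,0.001,0.075],"dr":[0,0,0]},{"grip":0,"xyz":[0.007,0.001,0.11],"dr":[0,0,0]},{"grip":0,"xyz":[0.007,0.001,0.135],"dr":[0,0,0]},{"grip":0,"xyz":[0.007,0.001,0.144],"dr":[0,0,0]},{"grip":0,"xyz":[0.007,0.001,0.144],"dr":[0,0,0]},{"grip":0.3,"xyz":[0.007,0.001,0.144],"dr":[0,0,0]},{"grip":0.6,"xyz":[0.007,0.001,0.144],"dr":[0,0,0]},{"grip":1,"xyz":[0.007,0.001,0.144],"dr":[0,0,0]},{"grip":1,"xyz":[0.007,0.001,0.144],"dr":[0,0,0]},{"grip":1,"xyz":[0.007,0.001,0.144],"dr":[0,0,0]},{"grip":1,"xyz":[0.007,0.001,0.144],"dr":[0,0,0]}]' 60
```

```text
time: 3.45
eef_pos: [0.4803, -0.3586, 0.0377]
tcp_rot: [-0.667, 0.745, -0.001, 0.0]
contact_force: [-0.9, 1.6, 4.1]
opening: 0.297
```

```bash
python3 -m jog '[{"grip":1,"xyz":[0,0,-0.03],"dr":[0,0,0]},{"grip":1,"xyz":[0,0,-0.07],"dr":[0,0,0]},{"grip":1,"xyz":[0,0,-0.11],"dr":[0,0,0]},{"grip":1,"xyz":[0,0,-0.12],"dr":[0,0,0]}]' 90
python3 -c "
from h import *
c,s=np.cos(1.4334),np.sin(1.4334)
f=lambda x,y:(.5678+c*x-s*y,.2029+s*x+c*y)
print(f(-.30,.028)); go((*f(-.30,.028),.155),1.4334-1.5708)"
```

```text
time: 3.78
eef_pos: [0.4823, -0.3607, 0.1639]
tcp_rot: [-0.667, 0.745, -0.006, 0.0]
contact_force: [0.3, -1.5, 0.1]
opening: 0.294
(np.float64(0.49897453929233015), np.float64(-0.09043778474376087))
xyz [-0.2706  0.0132  0.0067] dr [-1.2000e-03 -1.3100e-02 -1.5436e+00]
```

```bash
python3 -m jog '[{"grip":1,"xyz":[-0.01,0.001,0],"dr":[0,0,-0.06]},{"grip":1,"xyz":[-0.03,0.002,0],"dr":[0,0,-0.18]},{"grip":1,"xyz":[-0.055,0.003,0],"dr":[0,0,-0.3]},{"grip":1,"xyz":[-0.08,0.005,0],"dr":[0,0,-0.42]},{"grip":1,"xyz":[-0.105,0.006,0],"dr":[0,0,-0.54]},{"grip":1,"xyz":[-0.13,0.007,0],"dr":[0,0,-0.66]},{"grip":1,"xyz":[-0.155,0.008,0],"dr":[0,0,-0.78]},{"grip":1,"xyz":[-0.18,0.009,0],"dr":[0,0,-0.9]},{"grip":1,"xyz":[-0.205,0.01,0],"dr":[0,0,-1.02]},{"grip":1,"xyz":[-0.23,0.011,0],"dr":[0,0,-1.14]},{"grip":1,"xyz":[-0.255,0.012,0],"dr":[0,0,-1.26]},{"grip":1,"xyz":[-0.27,0.013,0],"dr":[0,0,-1.38]}]'
python3 -m jog '[{"grip":1,"xyz":[0,0,0],"dr":[0,0,-0.1]},{"grip":1,"xyz":[0,0,0],"dr":[0,0,-0.16]},{"grip":1,"xyz":[0,0,0],"dr":[0,0,-0.164]},{"grip":1,"xyz":[0,0,0],"dr":[0,0,-0.164]},{"grip":1,"xyz":[0,0,0],"dr":[0,0,-0.164]}]'
python3 - <<'E'
from h import *
for n in ('side','scene','wrist'):
    T=toolT(); im=ctrl.read_camera(n); cv2.imwrite(f'pics/{n}2.png',im[:,:,::-1])
    if n=='wrist': np.save('T2.npy',T)
    f={'side':(280,90,110,140),'scene':(300,120,190,150),'wrist':(0,0,640,400)}[n]
    c=im[f[1]:f[1]+f[3],f[0]:f[0]+f[2],::-1]
    cv2.imwrite(f'pics/{n}2z.png',cv2.resize(c,None,fx=1 if n=='wrist' else 4,fy=1 if n=='wrist' else 4,interpolation=cv2.INTER_CUBIC))
print(T[:3,3],ctrl.get_state()['tcp_rot'],ctrl.get_state()['time'])
E
```

```text
time: 4.78
eef_pos: [0.4958, -0.086, 0.1555]
tcp_rot: [0.989, -0.146, -0.001, -0.0]
contact_force: [0.0, 0.4, -1.2]
opening: 0.291
time: 5.2
eef_pos: [0.4962, -0.0884, 0.1559]
tcp_rot: [0.998, -0.069, -0.0, -0.0]
contact_force: [-0.2, -0.1, -0.4]
opening: 0.293
[ 0.49634745 -0.08847341  0.15611279] [ 9.97615230e-01 -6.90206156e-02 -8.64761873e-05  3.27407389e-06] 5.35
```

View pics/wrist2.png

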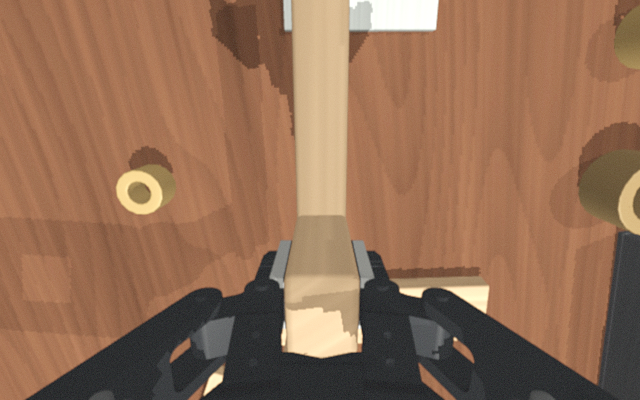

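View pics/side2.png

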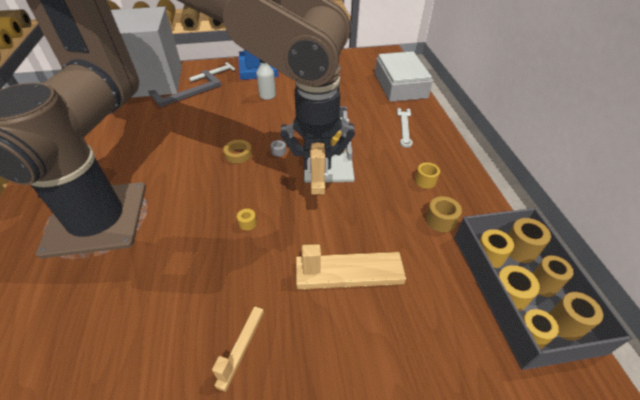

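View pics/scene2.png

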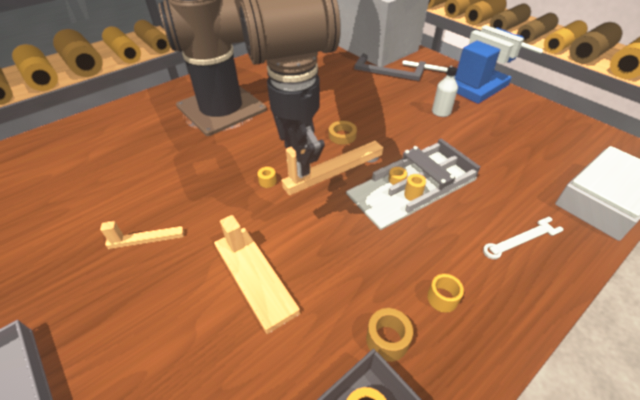

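View pics/scene2z.png

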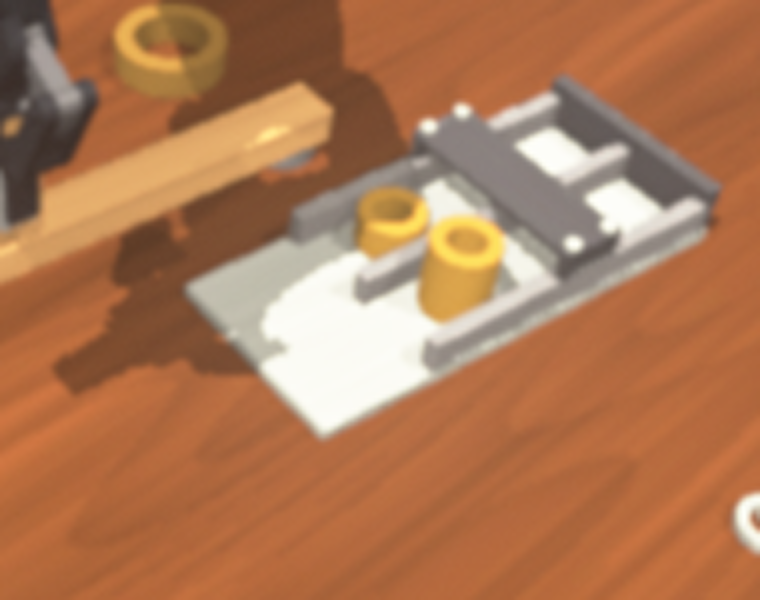

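Run:
```python
from h import *
T=np.load('T2.npy'); y=-T[:3,1]; x=T[:3,0]; p=T[:3,3]
print('tool y yaw',np.arctan2(y[1],y[0]), 'tilt',y[2],x[2])
for d in (.178,.18,.182):
  for s in (-.013,.013):
    X=p+y*d+x*s; X[2]=.139+y[2]*d
    q=proj('scene',X); print(d,s,((q-[300,120]+.5)*4-.5).round(1), 'wrist',proj('wrist',X,T).round(0))
X=p+y*.18-x*.013
for z in (.129,.134,.139,.144,.149):
  X[2]=z; q=proj('scene',X); print(z,((q-[300,120]+.5)*4-.5).round(1))
# lateral: bar edges in wrist at rows 100
for uv in [(293,60),(349,60),(296,180),(347,180)]:
  o=onz('wrist',uv,.139,T); d=o-p; print('bar edge lateral', d@x, 'ahead', d@y)
```

```text
tool y yaw 1.4324467335976143 tilt -1.2348171478791249e-05 -0.0002980040843088873
0.178 -0.013 [298.8  83.3] wrist [ 292. -190.]
0.178 0.013 [331.8 111.3] wrist [ 361. -190.]
0.18 -0.013 [302.1  82. ] wrist [ 292. -197.]
0.18 0.013 [335.1 109.9] wrist [ 361. -197.]
0.182 -0.013 [305.3  80.6] wrist [ 292. -204.]
0.182 0.013 [338.3 108.5] wrist [ 361. -204.]
0.129 [300.2  98. ]
0.134 [301.1  90. ]
0.139 [302.1  81.9]
0.144 [303.   73.8]
0.149 [304.   65.6]
bar edge lateral -0.014859568916787398 ahead 0.08974113221759751
bar edge lateral 0.01081192830905336 ahead 0.08976328590618071
bar edge lateral -0.01469911148520834 ahead 0.03321722547303378
bar edge lateral 0.011223067474770821 ahead 0.0332447231641148
```

```bash
python3 -m jog '[{"grip":1,"xyz":[0.003,0,0.03],"dr":[0,0,0]},{"grip":1,"xyz":[0.003,0,0.06],"dr":[0,0,0]},{"grip":1,"xyz":[0.003,0,0.085],"dr":[0,0,0]},{"grip":1,"xyz":[0.003,0,0.1],"dr":[0,0,0]},{"grip":1,"xyz":[0.003,0,0.106],"dr":[0,0,0]},{"grip":1,"xyz":[0.003,0,0.109],"dr":[0,0,0]},{"grip":1,"xyz":[0.003,0,0.109],"dr":[0,0,0]},{"grip":1,"xyz":[0.003,0,0.109],"dr":[0,0,0]}]'
python3 - <<'E'
from h import *
for n in ('side','scene'):
    im=ctrl.read_camera(n)
    f={'side':(280,90,110,140),'scene':(300,120,190,140)}[n]
    c=im[f[1]:f[1]+f[3],f[0]:f[0]+f[2],::-1]
    cv2.imwrite(f'pics/{n}3z.png',cv2.resize(c,None,fx=4,fy=4,interpolation=cv2.INTER_CUBIC))
s=ctrl.get_state();print(s['eef_pos'],s['contact_force'],s['wrist_torque'])
E
```

```text
time: 6.02
eef_pos: [0.5005, -0.0891, 0.0485]
tcp_rot: [0.998, -0.069, 0.001, 0.0]
contact_force: [-0.0, 0.7, -1.0]
opening: 0.293
[ 0.50062612 -0.08908466  0.04881163] [-0.34188787  0.16303249 -1.54413223] [-0.08025116 -0.05573763  0.03793265]
```

View pics/side3z.png

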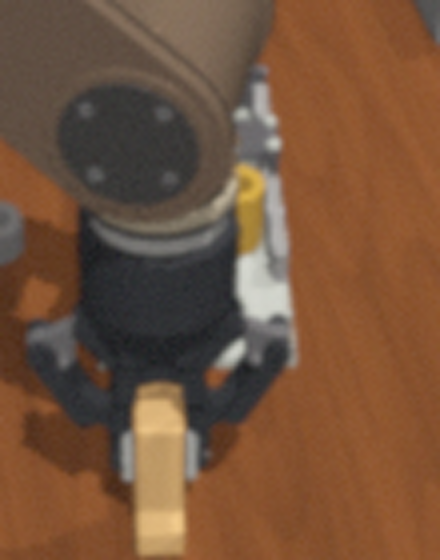

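View pics/scene3z.png

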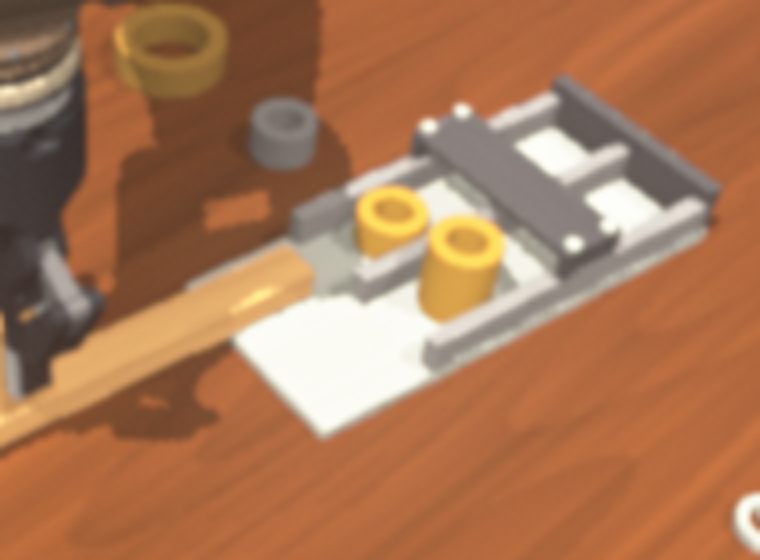

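Run:
```python
from h import *
c,s=np.cos(1.4334),np.sin(1.4334)
for q in [(286,243),(315,271)]:
    X=onz('scene',((q[0]+.5)/4-.5+300,(q[1]+.5)/4-.5+120),.0315); d=X[:2]-[.5678,.2029]
    print((c*d[0]+s*d[1])*1e3,(-s*d[0]+c*d[1])*1e3)
```

```text
-118.87807557282034 40.730368306392485
-118.950328679587 15.189491100304815
```

```bash
python3 -m jog '[{"grip":1,"xyz":[0,-0.01,0],"dr":[0,0,0]},{"grip":1,"xyz":[0,-0.02,0],"dr":[0,0,0]},{"grip":1,"xyz":[0,-0.03,0],"dr":[0,0,0]},{"grip":1,"xyz":[0,-0.038,0],"dr":[0,0,0]},{"grip":1,"xyz":[0,-0.042,0],"dr":[0,0,0]},{"grip":1,"xyz":[0,-0.046,0],"dr":[0,0,0]},{"grip":1,"xyz":[0,-0.052,0],"dr":[0,0,0]},{"grip":1,"xyz":[0,-0.058,0],"dr":[0,0,0]},{"grip":1,"xyz":[0,-0.064,0],"dr":[0,0,0]},{"grip":1,"xyz":[0,-0.07,0],"dr":[0,0,0]},{"grip":1,"xyz":[0,-0.076,0],"dr":[0,0,0]},{"grip":1,"xyz":[0,-0.08,0],"dr":[0,0,0]}]'
python3 - <<'E'
from h import *
for n in ('scene',):
    im=ctrl.read_camera(n)
    f={'side':(280,90,110,140),'scene':(300,120,190,140)}[n]
    c=im[f[1]:f[1]+f[3],f[0]:f[0]+f[2],::-1]
    cv2.imwrite(f'pics/{n}4z.png',cv2.resize(c,None,fx=4,fy=4,interpolation=cv2.INTER_CUBIC))
s=ctrl.get_state();print(s['eef_pos'],s['contact_force'],s['wrist_torque'])
E
```

```text
time: 7.12
eef_pos: [0.5104, -0.0087, 0.0473]
tcp_rot: [0.998, -0.068, -0.0, -0.0]
contact_force: [-0.3, -1.6, -1.0]
opening: 0.295
[ 0.51044439 -0.00822464  0.04724503] [-0.06319299  0.64825824 -0.69990824] [-0.02776928  0.01485648 -0.01172839]
```

View pics/scene4z.png

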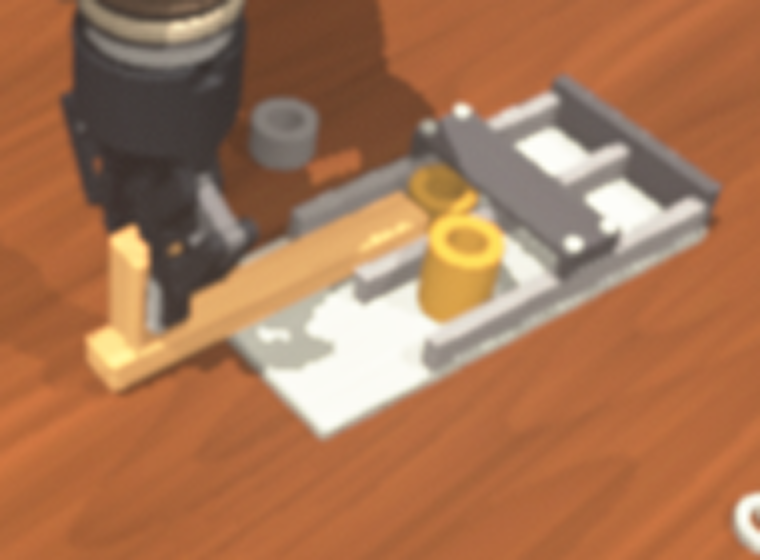

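```bash
python3 -m jog '[{"grip":1,"xyz":[0,-0.005,0],"dr":[0,0,0]},{"grip":1,"xyz":[0,-0.012,0],"dr":[0,0,0]},{"grip":1,"xyz":[0,-0.019,0],"dr":[0,0,0]},{"grip":1,"xyz":[0,-0.026,0],"dr":[0,0,0]},{"grip":1,"xyz":[0,-0.033,0],"dr":[0,0,0]},{"grip":1,"xyz":[0,-0.04,0],"dr":[0,0,0]},{"grip":1,"xyz":[0,-0.047,0],"dr":[0,0,0]},{"grip":1,"xyz":[0,-0.054,0],"dr":[0,0,0]},{"grip":1,"xyz":[0,-0.061,0],"dr":[0,0,0]},{"grip":1,"xyz":[0,-0.068,0],"dr":[0,0,0]},{"grip":1,"xyz":[0,-0.074,0],"dr":[0,0,0]},{"grip":1,"xyz":[0,-0.078,0],"dr":[0,0,0]}]'
python3 - <<'E'
from h import *
for n in ('scene',):
    im=ctrl.read_camera(n)
    f={'side':(280,90,110,140),'scene':(300,120,190,140)}[n]
    c=im[f[1]:f[1]+f[3],f[0]:f[0]+f[2],::-1]
    cv2.imwrite(f'pics/{n}5z.png',cv2.resize(c,None,fx=4,fy=4,interpolation=cv2.INTER_CUBIC))
s=ctrl.get_state();print(s['eef_pos'],s['contact_force'],s['wrist_torque'])
E
```

```text
time: 8.17
eef_pos: [0.521, 0.0687, 0.0472]
tcp_rot: [0.998, -0.068, -0.0, -0.0]
contact_force: [0.1, -1.9, -0.6]
opening: 0.291
[0.52107592 0.06914448 0.04724255] [-0.83353001  0.10373408  0.31042333] [-0.04752862 -0.00865694 -0.04552015]
```

View pics/scene5z.png

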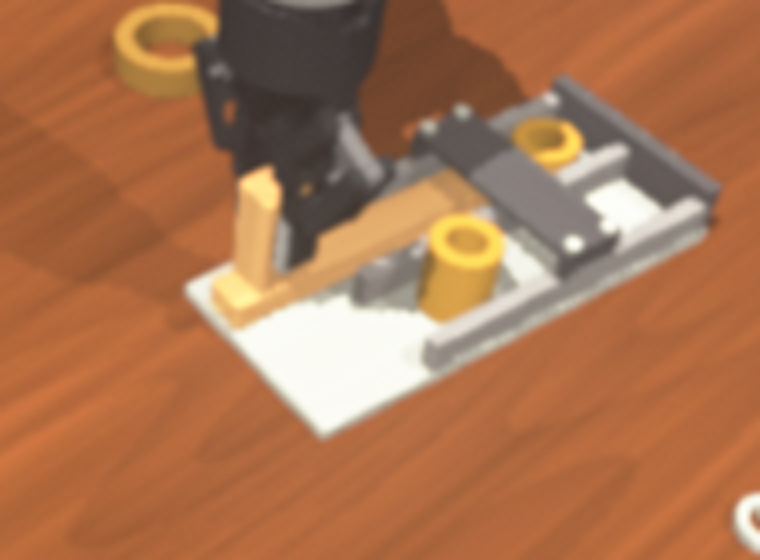

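```bash
python3 -m jog '[{"grip":1,"xyz":[0,-0.002,0],"dr":[0,0,0]},{"grip":1,"xyz":[0,-0.004,0],"dr":[0,0,0]},{"grip":1,"xyz":[0,-0.006,0],"dr":[0,0,0]},{"grip":1,"xyz":[0,-0.008,0],"dr":[0,0,0]},{"grip":1,"xyz":[0,-0.01,0],"dr":[0,0,0]},{"grip":1,"xyz":[0,-0.011,0],"dr":[0,0,0]},{"grip":1,"xyz":[0,-0.012,0],"dr":[0,0,0]},{"grip":1,"xyz":[0,-0.012,0],"dr":[0,0,0]}]'
python3 -m jog '[{"grip":1,"xyz":[0,-0.0005,0],"dr":[0,0,0]},{"grip":1,"xyz":[0,-0.001,0],"dr":[0,0,0]},{"grip":1,"xyz":[0,-0.001,0],"dr":[0,0,0]}]'
python3 -m jog '[{"grip":1,"xyz":[0,-0.0005,0],"dr":[0,0,0]},{"grip":1,"xyz":[0,-0.001,0],"dr":[0,0,0]},{"grip":1,"xyz":[0,-0.001,0],"dr":[0,0,0]}]'
```

```text
time: 8.88
eef_pos: [0.5227, 0.0799, 0.0473]
tcp_rot: [0.998, -0.069, 0.0, -0.0]
contact_force: [-0.3, 0.2, -0.6]
opening: 0.292
time: 9.13
eef_pos: [0.5228, 0.0808, 0.0473]
tcp_rot: [0.998, -0.068, 0.0, -0.0]
contact_force: [0.3, -1.9, -1.8]
opening: 0.297
time: 9.38
eef_pos: [0.523, 0.0818, 0.0473]
tcp_rot: [0.998, -0.068, 0.0, -0.0]
contact_force: [0.2, -2.3, -1.2]
opening: 0.292
```

```bash
python3 -m jog '[{"grip":1,"xyz":[0,-0.0005,0],"dr":[0,0,0]},{"grip":1,"xyz":[0,-0.001,0],"dr":[0,0,0]},{"grip":1,"xyz":[0,-0.001,0],"dr":[0,0,0]}]'
python3 -m jog '[{"grip":1,"xyz":[0,-0.0005,0],"dr":[0,0,0]},{"grip":1,"xyz":[0,-0.001,0],"dr":[0,0,0]},{"grip":1,"xyz":[0,-0.001,0],"dr":[0,0,0]}]'
python3 -m jog '[{"grip":1,"xyz":[0,-0.0005,0],"dr":[0,0,0]},{"grip":1,"xyz":[0,-0.001,0],"dr":[0,0,0]},{"grip":1,"xyz":[0,-0.001,0],"dr":[0,0,0]}]'
```

```text
time: 9.63
eef_pos: [0.5231, 0.0828, 0.0473]
tcp_rot: [0.998, -0.068, 0.0, -0.0]
contact_force: [0.4, -1.3, -1.6]
opening: 0.298
time: 9.88
eef_pos: [0.5232, 0.0838, 0.0473]
tcp_rot: [0.998, -0.068, 0.0, -0.0]
contact_force: [-1.0, -1.7, 0.1]
opening: 0.292
time: 10.13
eef_pos: [0.5234, 0.0839, 0.0475]
tcp_rot: [0.998, -0.068, -0.0, 0.001]
contact_force: [-0.7, -4.9, 0.3]
opening: 0.289
```

```bash
python3 -m jog '[{"grip":1,"xyz":[0,-0.001,0],"dr":[0,0,0]},{"grip":1,"xyz":[0,-0.002,0],"dr":[0,0,0]},{"grip":1,"xyz":[0,-0.002,0],"dr":[0,0,0]}]'
python3 - <<'E'
from h import *
for n in ('scene',):
    im=ctrl.read_camera(n)
    f={'side':(280,90,110,140),'scene':(300,120,190,140)}[n]
    c=im[f[1]:f[1]+f[3],f[0]:f[0]+f[2],::-1]
    cv2.imwrite(f'pics/{n}6z.png',cv2.resize(c,None,fx=4,fy=4,interpolation=cv2.INTER_CUBIC))
s=ctrl.get_state();print(s['eef_pos'],s['contact_force'],s['wrist_torque'])
E
```

```text
time: 10.38
eef_pos: [0.5239, 0.084, 0.048]
tcp_rot: [0.998, -0.067, -0.0, 0.003]
contact_force: [-1.6, -12.4, 4.3]
opening: 0.294
[0.52385974 0.08398662 0.04798531] [ -2.16457605 -11.78137326   3.02505847] [-1.75860465  0.35302271  0.16408216]
```

View pics/scene6z.png

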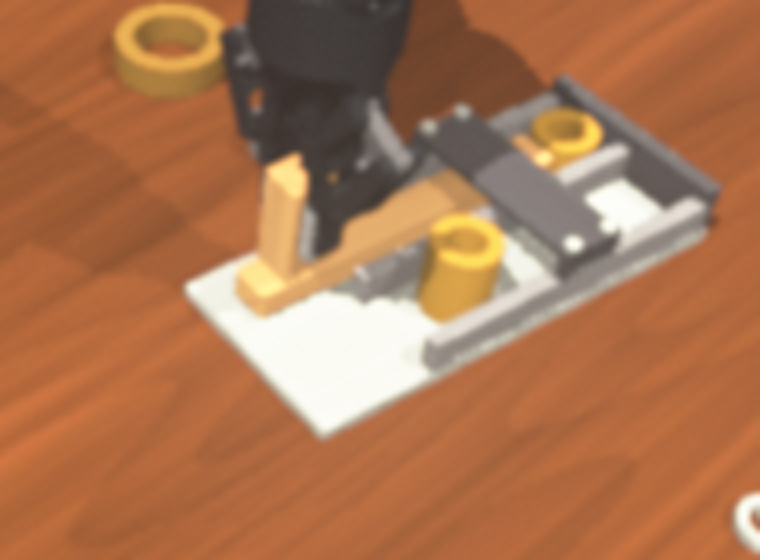

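```bash
python3 - <<'E'
from h import *
c,s=np.cos(1.4334),np.sin(1.4334); q=(567,130)
X=onz('scene',((q[0]+.5)/4-.5+300,(q[1]+.5)/4-.5+120),.033); d=X[:2]-[.5678,.2029]
print((c*d[0]+s*d[1])*1e3,(-s*d[0]+c*d[1])*1e3)
E
python3 -m jog '[{"grip":1,"xyz":[0,0.0015,0],"dr":[0,0,0]},{"grip":1,"xyz":[0,0.003,0],"dr":[0,0,0]},{"grip":1,"xyz":[0,0.004,0],"dr":[0,0,0]},{"grip":1,"xyz":[0,0.004,0.001],"dr":[0,0,0]},{"grip":1,"xyz":[0,0.004,0.001],"dr":[0,0,0]}]'
python3 -m jog '[{"grip":1,"xyz":[0,0,0.001],"dr":[0,0,0]},{"grip":1,"xyz":[0,0,0.001],"dr":[0,0,0]}]'
```

```text
76.14876120229475 27.77994673040566
time: 10.85
eef_pos: [0.523, 0.0831, 0.0461]
tcp_rot: [0.998, -0.069, -0.0, -0.0]
contact_force: [-0.3, -0.1, -0.7]
opening: 0.295
time: 11.02
eef_pos: [0.5233, 0.0831, 0.0457]
tcp_rot: [0.998, -0.068, 0.0, -0.0]
contact_force: [-1.7, 0.2, 2.1]
opening: 0.293
```

```bash
python3 -m jog '[{"grip":1,"xyz":[0,0,0.0005],"dr":[0,0,0]},{"grip":1,"xyz":[0,0,0.0005],"dr":[0,0,0]},{"grip":1,"xyz":[0,0,0.0005],"dr":[0,0,0]}]'
```

```text
time: 11.27
eef_pos: [0.5233, 0.0831, 0.0458]
tcp_rot: [0.998, -0.068, -0.0, -0.0]
contact_force: [-3.3, 0.4, 6.7]
opening: 0.292
```

```bash
python3 -m jog '[{"grip":0.65,"xyz":[0,0,-0.0005],"dr":[0,0,0]},{"grip":0.5,"xyz":[0,0,-0.0005],"dr":[0,0,0]},{"grip":0.3,"xyz":[0,0,-0.0005],"dr":[0,0,0]},{"grip":0,"xyz":[0,0,-0.0005],"dr":[0,0,0]},{"grip":0,"xyz":[0,0,-0.0005],"dr":[0,0,0]},{"grip":0,"xyz":[0,0,-0.0005],"dr":[0,0,0]},{"grip":0,"xyz":[0,0,-0.015],"dr":[0,0,0]},{"grip":0,"xyz":[0,0,-0.04],"dr":[0,0,0]},{"grip":0,"xyz":[0,0,-0.08],"dr":[0,0,0]},{"grip":0,"xyz":[0,0,-0.12],"dr":[0,0,0]},{"grip":0,"xyz":[0,0,-0.15],"dr":[0,0,0]},{"grip":0,"xyz":[0,0,-0.15],"dr":[0,0,0]}]'
python3 -m jog '[{"grip":0,"xyz":[0,0.03,0],"dr":[0,0,0]},{"grip":0,"xyz":[0,0.07,0],"dr":[0,0,0]},{"grip":0,"xyz":[0,0.11,0],"dr":[0,0,0]},{"grip":0,"xyz":[0,0.14,0],"dr":[0,0,0]},{"grip":0,"xyz":[0,0.14,0],"dr":[0,0,0]},{"grip":0,"xyz":[0,0.14,0],"dr":[0,0,0]}]'
python3 - <<'E'
from h import *
for n in ('scene','side'):
    im=ctrl.read_camera(n)
    f={'side':(280,90,110,140),'scene':(300,120,190,140)}[n]
    c=im[f[1]:f[1]+f[3],f[0]:f[0]+f[2],::-1]
    cv2.imwrite(f'pics/{n}7z.png',cv2.resize(c,None,fx=4,fy=4,interpolation=cv2.INTER_CUBIC))
E
```

```text
time: 12.27
eef_pos: [0.5275, 0.0827, 0.2033]
tcp_rot: [0.998, -0.068, 0.008, -0.0]
contact_force: [0.1, -0.1, 0.4]
opening: 0.999
time: 12.77
eef_pos: [0.5036, -0.0572, 0.1943]
tcp_rot: [0.998, -0.07, -0.0, -0.0]
contact_force: [0.1, 0.4, 0.2]
opening: 1.002
```

View pics/scene7z.png

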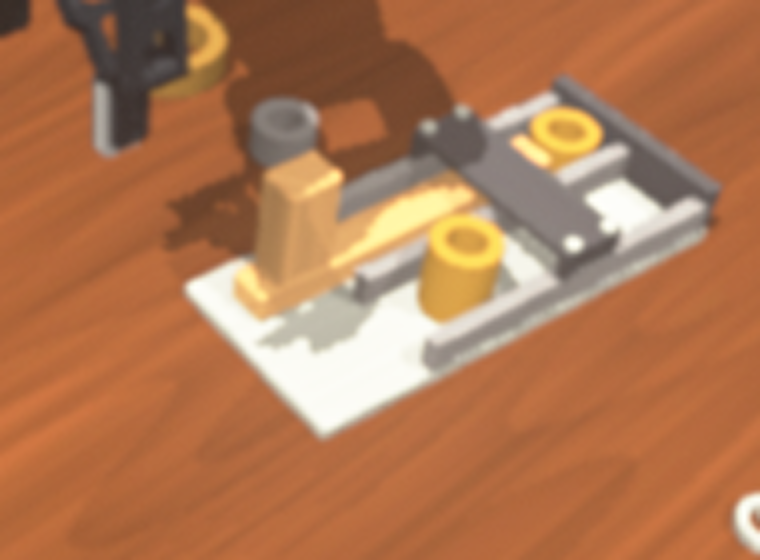

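View pics/side7z.png

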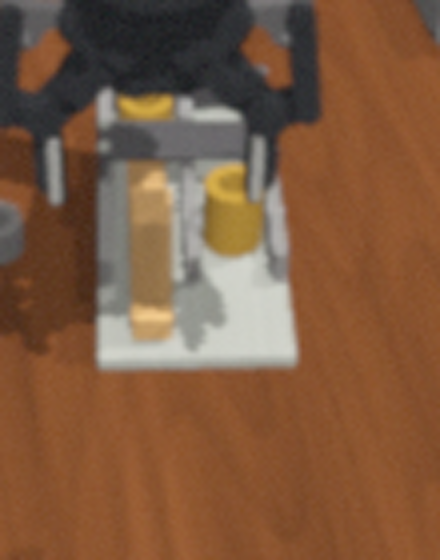

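```bash
python3 -m jog '[{"grip":0,"xyz":[0,0.04,-0.01],"dr":[0,0,0]},{"grip":0,"xyz":[0,0.08,-0.02],"dr":[0,0,0]},{"grip":0,"xyz":[0,0.12,-0.03],"dr":[0,0,0]},{"grip":0,"xyz":[0,0.16,-0.03],"dr":[0,0,0]},{"grip":0,"xyz":[0,0.2,-0.03],"dr":[0,0,0]},{"grip":0,"xyz":[0,0.2,-0.03],"dr":[0,0,0]},{"grip":0,"xyz":[0,0.2,-0.03],"dr":[0,0,0]}]'
python3 - <<'E'
from h import *
c,s=np.cos(1.4334),np.sin(1.4334)
for n in ('scene','side'):
    im=ctrl.read_camera(n); cv2.imwrite(f'pics/{n}8.png',im[:,:,::-1])
    hsv=cv2.cvtColor(im,cv2.COLOR_RGB2HSV)
    X=np.array([.5678+c*.075-s*.028,.2029+s*.075+c*.028,.033]); p=proj(n,X); print(n,'pred',p)
    u,v=p.round().astype(int)
    cv2.imwrite(f'pics/{n}8z.png',cv2.resize(im[v-30:v+30,u-40:u+40,::-1],None,fx=8,fy=8,interpolation=cv2.INTER_CUBIC)); print(u-40,v-30)
E
```

```text
time: 13.45
eef_pos: [0.4768, -0.2545, 0.2244]
tcp_rot: [0.998, -0.069, -0.0, -0.0]
contact_force: [-0.0, 0.9, 0.3]
opening: 0.996
scene pred [440.94623561 152.24383083]
401 122
side pred [315.76859849 114.36970879]
276 84
```

View pics/scene8z.png

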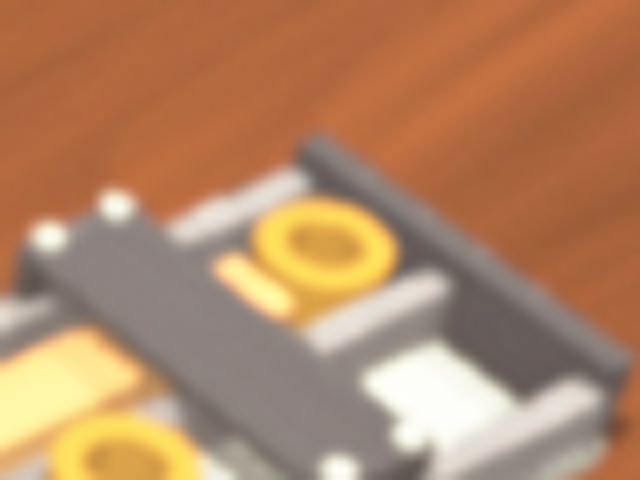

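View pics/side8z.png

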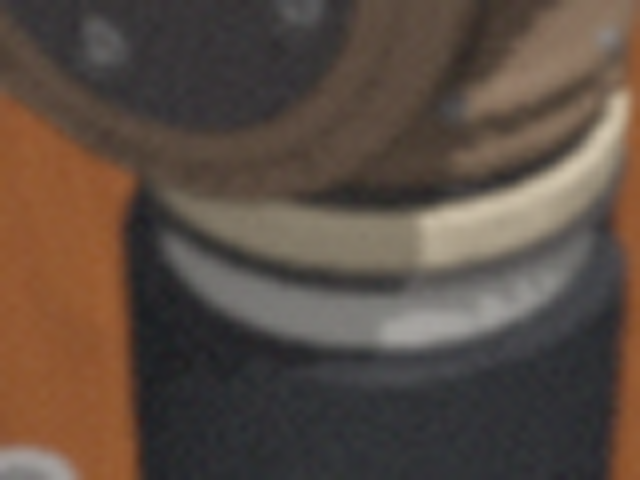

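```bash
python3 -c "
from plant import ctrl
s=ctrl.get_state(); print(s['time'],abs(s['dq']).max()); print(ctrl.sign_off())"
```

```text
13.55 0.01772292089040857
the job is handed in; nothing more can be done
None
```

The ring is home against the end stop, and I handed the job in at 13.55 s. I gripped the narrow 26 mm stick by its handle, lined it up with the ring's lane (fixture y +28 mm) and pushed the ring under the guard bridge with the stick's nose. I then eased the push off, lowered the stick to the lane floor, let go and moved the arm clear.

- **Ring:** the push stalled with the stick nose about where it should be with the ring home, at about 12 N. I pressed about 3 mm of commanded travel past first contact with no further movement. After release the scene camera put the ring's centre within about 0.5 pixel of where it should be at fixture x = 75 mm. An earlier reading while pressing gave 76.1 mm, which is within the calibration error.
- **Bush and stick:** the bush looks to be where it started, and the stick lies flat in the lane with its nose at the ring.
- **Not confirmed:** my last side-camera picture was blocked by the arm, so the final ring position rests on the scene camera and the stall force.

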